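# Tare the dish and hold the kitchen scale's display out

### The arm

A 6-joint arm with a two-finger parallel gripper is mounted at the origin on the work surface. World frame = base frame: x ahead of the robot, y to its left, z up, the work surface at z = 0. Lengths are in mm, angles in rad, forces in N, time in s.
With the tool pointing down it reaches from about 400 to 825 mm from the base axis. Payload 7 kg.
Tool frame: the origin (TCP) lies on the centre line of the jaws, within the pads' length; the fingertips stand 25 mm ahead of it and the grasp point (between the pads) lies 6 mm ahead of it (arm.tips_ahead is the z of the fingertips in the tool frame, in mm); z points along the fingers, y is the line along which they close (so a half turn about z gives the same grasp; the last joint's range is limited). The gripper opens to 88 mm and grips with 3 to 60 N. Pads are 19 mm wide; open, the fingers measure 130 mm over their backs; the gripper's body (78 mm by 193 mm) begins 47 mm behind the grasp point.
Start: joints at [-0.957, 0.359, 0.012, 0, -1.224, -0.288], TCP at [216.018, -639.478, 251.561] pointing down, gripper open.
Joint ranges: [-3.07, 3.07], [-1.43, 2.12], [-1.02, 1.25], [-3.03, 1.67], [-3.05, -0], [-3.03, 3.03]. Speed limits (rad/s): [2.39, 2.39, 3.01, 3.14, 3.14, 3.14].

### API

Orientations are given as a unit quaternion [w, x, y, z].
In Python, from workcell import arm gives the robot as it stands. The module is installed in compiled form; this text tells all that it offers. Calls block until the motion is done:
- arm.goto(position, orientation): joint-space move of the TCP to a pose.
- arm.line_to(position, rot=None, max_speed=150): straight line of the TCP; rot=None keeps the orientation; max_speed is the mean speed in mm/s.
- arm.move_j(angles): joint-space move.
- arm.move_gripper(opening, force=None): finger opening in mm; force is the grip in N (None keeps the last); returns when the fingers have stopped.
- arm.hold(seconds).
- arm.inverse_kinematics(position, orientation): joint angles nearest the present ones, or None.
- arm.get_state(): the state.
- arm.grab_frame(name): name is "side" or "top"; returns the picture (480x640x3 uint8, red, green, blue); there is no depth.
- arm.camera_params(name): a dict with "mtx" (3x3 intrinsics, pixels), "R" (3x3) and "t" (3): a world point X has camera coordinates R X + t. Camera axes: x right, y down, z forward; pixel columns grow to the right and rows downward; lengths in mm; the calibration is good to about 2 mm. A picture is of the moment at which its call begins. camera_params takes no time and is no camera call.
A pose or a line that the arm cannot do raises arm.PlanningError and nothing moves.
- arm.close_job(): hands the job in; it is judged then, once.
The state is a dict: "time": time; "q": joint angles; "dq": joint speeds; "joint_torque": joint torques, N m; "tcp_pos": TCP position; "eef_rot": TCP orientation; "contact_force": force on the tool from outside, world axes, zero at the start; "torque": the same for the moment, N m; "width": finger opening in mm; "finger_force": force on a finger pad.
Only numpy, scipy, OpenCV 4.12 (cv2) and the standard library are available. Lean on these libraries where they do the work, as an engineer would, in place of code of your own. Each camera call takes 0.05 s, during which the arm holds its last target. There are 200 camera calls.

### The job

I am about to weigh flour into the orange-brown dish on the kitchen scale: press the scale's red power key, then its white unit key, then its blue tare key, one at a time and each fully down. Then take the grey tab and pull the spring-loaded display out until the yellow line behind its window has just come out from under the steel weighing plate, no farther, and finish still gripping the tab and holding the display out at that line so that I can read it while I pour. Leave the dish on the scale and everything else on the worktop where it is.

Things in the scene. Friction and masses are not known exactly. Their poses are not given: they have to be found in the camera images.
- scale: Kitchen scale, fixed on the worktop: white body 200 x 200 mm under a square steel weighing plate (206 x 206 mm, top 46 mm above the worktop). Origin on the worktop under the plate's middle; z up; its front, where the display slides out, faces its own -x and, within about 20 degrees, the robot; y runs along the front edge. Offsets below are in these axes; heights are above the worktop.
- display (a joint): How far the display slide is pulled out along the scale's -x, in m: 0 fully in (the start), 0.058 when the middle of the yellow line lies under the plate's front edge, 0.060 when the whole line shows, 0.085 at the end stop. A spring draws it back in: 2.4 N at 0, rising 0.8 N per 10 mm to about 7 N at the line.
- mark (a point): Middle of the yellow line (4 mm wide in x, 130 mm long, height 34 mm) across the top of the slide; moves with it. It is 45 mm in front of the scale's origin when the slide is in, 103 mm when it lies under the plate's edge.
- window (a point): Middle of the grey reading window (100 x 36 mm) on the slide, 77 mm in front of the scale's origin when the slide is in. The slide is a black slab 150 mm wide (y), 16 mm thick, top at height 33 mm. Pushed in, 51 mm of it stands out in front of the plate and carries the three keys; window and yellow line are hidden under the plate until it is pulled.
- plate_edge (a point): Middle of the upper front edge of the steel weighing plate, 103 mm in front of the scale's origin and 46 mm above the worktop. Fixed to the scale.
- tab: Grey ribbed pull tab in the middle of the slide's front, part of the slide: a block 34 mm long (x), 36 mm wide (y), 20 mm high, from 15 to 35 mm above the worktop. Origin near its middle, at height 25 mm, 170 mm in front of the scale's origin when the slide is in. Some 32 mm of its length stands free in front of the slide; nothing stands beside it.
- key_power (a joint): Travel of the red power key in m: 0 up, 0.004 fully down; springs back. It starts to move at 2 N and is fully down at 5 N.
- key_power_top (a point): Centre of the top of the red power key: round, 23 mm across, height 39 mm when up (6 mm proud of the slide), 131 mm in front of the scale's origin when the slide is in. It is the key at +y, on the left as the robot sees it. The keys are 46 mm apart, centre to centre.
- key_unit (a joint): Travel of the white unit key in m: 0 up, 0.004 fully down; same spring as the power key.
- key_unit_top (a point): Centre of the top of the white unit key, the middle one: same size and height as the power key.
- key_tare (a joint): Travel of the blue tare key in m: 0 up, 0.004 fully down; same spring as the power key.
- key_tare_top (a point): Centre of the top of the blue tare key, the one at -y (right as the robot sees it): same size and height as the power key.
- dish: Empty orange-brown earthenware dish, 160 mm across and 36 mm high, standing loose on the weighing plate (rim about 82 mm above the worktop, a little behind the middle of the plate). Origin: centre of its underside. Leave it alone.
- cup: White ceramic mug, 80 mm across, 85 mm high, handle at its +y, standing about 200 to 230 mm to one side of the scale's middle. Origin: centre of its underside. Leave it alone.
- jar: Amber glass jar with a brass lid, 72 mm across, 110 mm high, standing about 200 to 230 mm to the other side of the scale. Origin: centre of its underside. Leave it alone.
- mill: Dark wooden pepper mill, 54 mm across, 155 mm high, far out to one side. Origin: centre of its underside. Leave it alone.
- spoon: Wooden spoon, 240 mm long, lying on the worktop to the robot's right. Origin at the middle of its underside, x along it towards the bowl. Leave it alone.
- butter: Closed butter dish, white with a wooden lid, 119 x 74 x 42 mm, on the worktop to the robot's left. Origin: centre of its underside. Leave it alone.
- rest: Small white ceramic spoon-rest bowl, 110 mm across, 30 mm high, far out to one side. Origin: centre of its underside. Leave it alone.

How it is judged (in metres and radians):
On the way, in this order (a step that is already met when the one before it is completed fails the run):
1. the red power key is pressed down, the other two up (value of joint key_power above 0.0025 m and value of joint each of key_unit, key_tare below 0.0012 m), for 0.05 s.
2. the white unit key is pressed down, the other two up (value of joint key_unit above 0.0025 m and value of joint each of key_power, key_tare below 0.0012 m), for 0.05 s.
3. the blue tare key is pressed down, the other two up (value of joint key_tare above 0.0025 m and value of joint each of key_power, key_unit below 0.0012 m), for 0.05 s.
4. the display is pulled out to the yellow line by its tab, held by the fingers (value of joint display between 0.056 and 0.07 m and contact force between the fingers and tab above 1 N and value of joint each of key_power, key_unit, key_tare below 0.0012 m), for 0.3 s.
At the end, for the whole second after the job is handed in: The fingers still hold the tab (contact force over 1 N) and keep the display still, pulled out 56 to 70 mm (the yellow line half clear at 58 mm, fully clear of the plate's edge at 60 mm), all three keys up, the dish within 15 mm and every other loose thing within 20 mm of where it started (all of step 4 and velocity of joint display between -0.01 and 0.01 m/s and distance of dish from where it was at the start of the episode below 0.015 m and distance of each of cup, jar, mill, spoon, butter, rest from where it was at the start of the episode below 0.02 m); the arm keeps its last pose, push and grip.
It fails at once if two keys are down at the same time (value of joint each of key_power, key_unit above 0.0015 m or value of joint each of key_unit, key_tare above 0.0015 m or value of joint each of key_power, key_tare above 0.0015 m).
It fails at once if the dish is shifted more than 15 mm or another loose thing more than 20 mm (distance of dish from where it was at the start of the episode above 0.015 m or distance of any of cup, jar, mill, spoon, butter, rest from where it was at the start of the episode above 0.02 m).
It also fails if it takes over 54 s, if anything falls off the work surface, if the arm or the gripper's body presses on something with over 40 N, if the wrist force passes 120 N, or if a joint passes its speed limit or range.

## Working session

There is one attempt and no reset: what is moved stays moved. The work goes in short steps, each a Python script; the robot and the scene stay as the last script left them, time stands still between calls to the robot, and variables do not carry over. Pictures are saved under pics/ and viewed, at most 10 in all, crops included, and the job is handed in when it is done.

```bash
mkdir -p pics
python3 - <<'E'
from workcell import arm
import cv2
for n in ("top","side"):
    cv2.imwrite(f"pics/{n}0.png",arm.grab_frame(n)[:,:,::-1]); p=arm.camera_params(n); print(n,p)
print(arm.get_state())
E
```

```text
top {'mtx': array([[489.29707974,   0.        , 314.4559103 ],
       [  0.        , 489.29707974, 244.12545412],
       [  0.        ,   0.        ,   1.        ]]), 'R': array([[ 0.02062122, -0.99965387, -0.01633745],
       [-0.99525167, -0.01897016, -0.09546856],
       [ 0.09512559,  0.01822855, -0.99529837]]), 't': array([  -2.35900037,  581.97135771, 1191.85585362])}
side {'mtx': array([[568.35378602,   0.        , 321.47879069],
       [  0.        , 568.35378602, 246.89105837],
       [  0.        ,   0.        ,   1.        ]]), 'R': array([[-0.96158352, -0.27434801, -0.00950235],
       [-0.16657282,  0.61064866, -0.77418454],
       [ 0.21819859, -0.74286027, -0.63288861]]), 't': array([ 532.16989628,  138.29305962, 1593.97667399])}
{'time': 0.1, 'q': array([-9.56931994e-01,  3.59315547e-01,  1.11651112e-02, -3.41723993e-04,
       -1.22408217e+00, -2.88080302e-01]), 'dq': array([-1.76350696e-03, -1.37340072e-05,  7.15278015e-05,  1.80437595e-03,
       -7.07605292e-06,  1.33692443e-03]), 'joint_torque': array([-1.18828135e-03, -5.84165204e+01,  2.93754208e+01,  7.01563686e+00,
        1.01651932e-02, -5.41978920e-05]), 'tcp_pos': array([ 215.88649583, -639.1296662 ,  250.71654425]), 'eef_rot': array([-1.68403456e-04, -1.62115163e-01,  9.86771570e-01,  7.16362672e-04]), 'contact_force': array([-0.72865572, -0.15493732, -0.31151634]), 'torque': array([0.02562939, 0.04632332, 0.04634664]), 'finger_force': 0.0, 'width': 87.58684402549078}
```

View pics/top0.png

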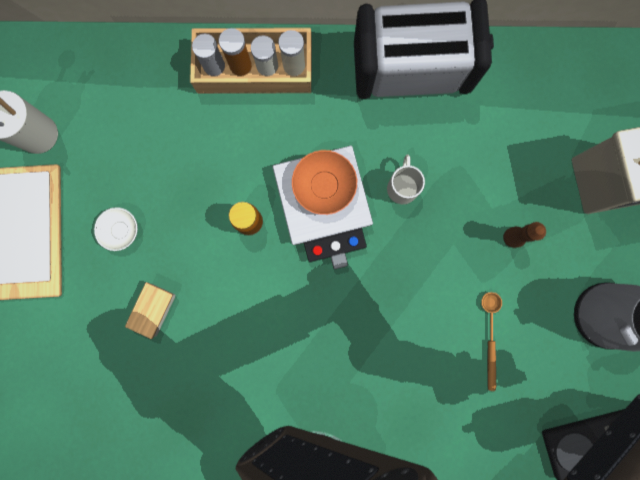

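View pics/side0.png

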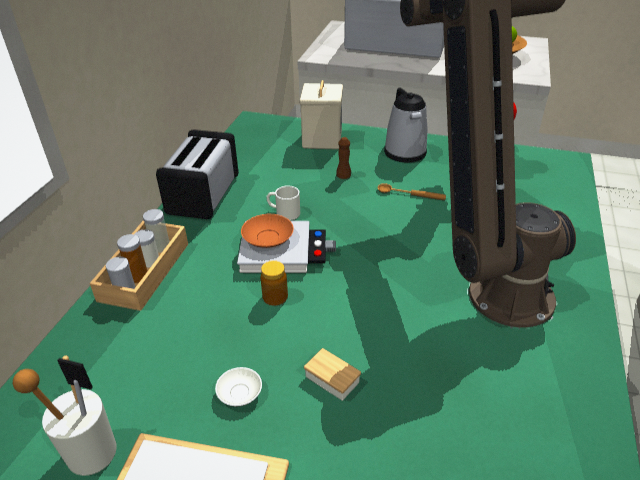

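The top view shows the scale near (322,195), with the keys at about (318,251), (336,246) and (354,241) and the tab at about (340,260). I'll refine these by fitting the scale pose to the key centroids in both views.

```bash
cat > h.py <<'E'
from workcell import arm
import numpy as np, cv2
from scipy.optimize import least_squares
def proj(n,X):
    p=arm.camera_params(n); c=np.asarray(X)@p["R"].T+p["t"]; u=c@p["mtx"].T; return u[:,:2]/u[:,2:]
def keys(n,img):
    im=img.astype(int); r,g,b=im[...,0],im[...,1],im[...,2]
    win=np.zeros(r.shape,bool)
    if n=="top": win[225:300,295:375]=1
    else: win[215:275,300:350]=1
    out=[]
    for m in ((r>150)&(g<90)&(b<90),(b>130)&(r<90)&(g<130)):
        k,_,st,ce=cv2.connectedComponentsWithStats((m&win).astype(np.uint8)); i=1+np.argmax(st[1:,4]); out.append(ce[i]); print(n,st[i],ce[i])
    return np.array(out)
def pts(P,L):
    x,y,a=P; c,s=np.cos(a),np.sin(a); L=np.asarray(L,float)
    return np.c_[x+c*L[:,0]-s*L[:,1],y+s*L[:,0]+c*L[:,1],L[:,2]]
E
python3 - <<'E'
from h import *
K=[[-131,46,38],[-131,-46,38]]
C=[[-103,103,46],[-103,-103,46],[103,103,46],[103,-103,46],[-187,0,35],[-131,0,39]]
im={n:arm.grab_frame(n) for n in("top","side")}
ob={n:keys(n,im[n]) for n in im}
for ns in (["top"],["side"],["top","side"]):
    f=lambda P:np.concatenate([(proj(n,pts(P,K))-ob[n]).ravel() for n in ns])
    r=least_squares(f,[650,0,0.2],x_scale=[10,10,.1]); print(ns,r.x,r.fun.round(2))
for n,(x0,y0,w,h) in {"top":(260,130,120,150),"side":(225,205,130,80)}.items():
    s=5 if n=="side" else 4
    c=cv2.resize(im[n][y0:y0+h,x0:x0+w,::-1],None,fx=s,fy=s,interpolation=cv2.INTER_CUBIC)
    for u in proj(n,pts(r.x,C+K)): cv2.drawMarker(c,tuple(int(v) for v in (u+.5-[x0,y0])*s),(0,255,0),cv2.MARKER_CROSS,12,1)
    cv2.imwrite(f"pics/c_{n}.png",c)
E
```

```text
top [313 246   9   9  66] [317.15151515 249.93939394]
top [349 237   9   9  66] [353.15151515 240.93939394]
side [314 250   7   5  31] [317.16129032 252.12903226]
side [315 231   7   5  28] [317.71428571 233.07142857]
['top'] [ 7.05074060e+02 -7.85907815e+00  2.65099334e-01] [-0.07  0.02  0.07 -0.02]
['side'] [ 7.04485745e+02 -8.60673258e+00  2.65154302e-01] [ 0.   -0.04 -0.    0.04]
['top', 'side'] [ 7.04802385e+02 -8.03322615e+00  2.65292162e-01] [ 0.01  0.13  0.14  0.09 -0.15  0.06 -0.15  0.13]
```

View pics/c_top.png

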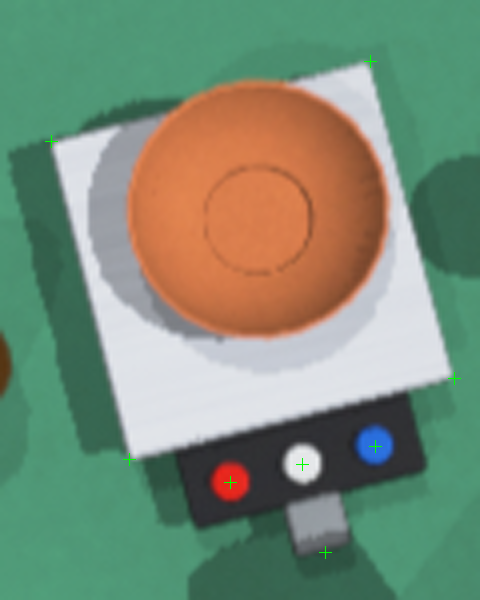

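View pics/c_side.png

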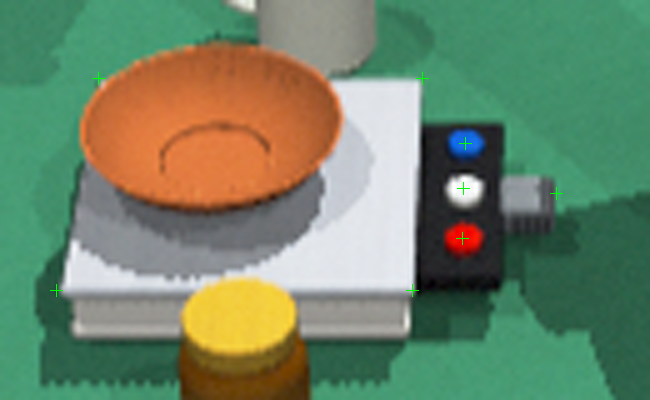

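The fit agrees with both views: markers land on the keys, the plate corners and the tab front to about 1 px. Next I'll press the keys with the gripper closed, descending under force control.

```bash
cat >> h.py <<'E'
from scipy.spatial.transform import Rotation as Ro
P=np.array([704.8,-8.03,0.2653]); ca,sa=np.cos(P[2]),np.sin(P[2])
q=Ro.from_matrix(np.array([[-ca,-sa,0],[-sa,ca,0],[0,0,-1]]).T.T).as_quat(); Q=[q[3],q[0],q[1],q[2]]
def tip(x,y,z): return pts(P,[[x,y,z+25]])[0]   # scale-frame fingertip -> TCP
E
cat > press.py <<'E'
from h import *
def press(y):
    arm.line_to(tip(-131,y,44)); arm.hold(.2)
    f0=arm.get_state()["contact_force"][2]
    for z in np.arange(41,32,-.7):
        arm.line_to(tip(-131,y,z),max_speed=20); s=arm.get_state(); f=s["contact_force"][2]-f0
        if f>7: break
    arm.hold(.2); s=arm.get_state()
    print(y,"cmd",round(z,1),"tip",(s["tcp_pos"]-tip(-131,y,0)).round(1),"F",round(f,1),(s["contact_force"][2]-f0).round(1),"t",s["time"])
    arm.line_to(tip(-131,y,50)); arm.hold(.1)
E
python3 - <<'E'
from press import *
M=Ro.from_quat([Q[1],Q[2],Q[3],Q[0]]).as_matrix(); print(M.round(3), tip(-131,46,0))
arm.goto(list(tip(-131,46,225)),Q); arm.move_gripper(0,force=20)
arm.line_to(tip(-131,46,60)); s=arm.get_state(); print(s["time"],s["width"],s["tcp_pos"],s["q"].round(2))
press(46)
E
```

```text
[[-0.965 -0.262  0.   ]
 [-0.262  0.965  0.   ]
 [-0.     0.    -1.   ]] [566.32203704   2.01259798  25.        ]
5.4583 0.2300743077454308 [566.90709118   2.1623668   85.79567234] [ 0.35  0.35 -0.44  0.   -0.79 -1.65]
46 cmd 34.7 tip [ 0.1  0.  35.2] F 8.9 8.4 t 8.6667
```

Run:
```python
from press import *
press(0); press(-46)
arm.line_to(tip(-131,-46,75)); arm.line_to(tip(-171,0,75)); arm.move_gripper(80)
arm.line_to(tip(-171,0,14),max_speed=60)
s=arm.get_state(); print(s["time"],s["tcp_pos"]-tip(-171,0,14),s["contact_force"])
for n,(x0,y0,w,h) in {"top":(280,190,100,100),"side":(265,200,120,75)}.items():
    cv2.imwrite(f"pics/g_{n}.png",cv2.resize(arm.grab_frame(n)[y0:y0+h,x0:x0+w,::-1],None,fx=5,fy=5,interpolation=cv2.INTER_CUBIC))
```

```text
0 cmd 34.7 tip [ 0.1 -0.  35.2] F 9.7 9.2 t 12.425
-46 cmd 34.7 tip [ 0.1 -0.  35.2] F 9.2 9.4 t 16.1833
19.925 [0.33018094 0.05871852 0.3682918 ] [0.45266938 0.53006271 0.83082408]
```

View pics/g_side.png

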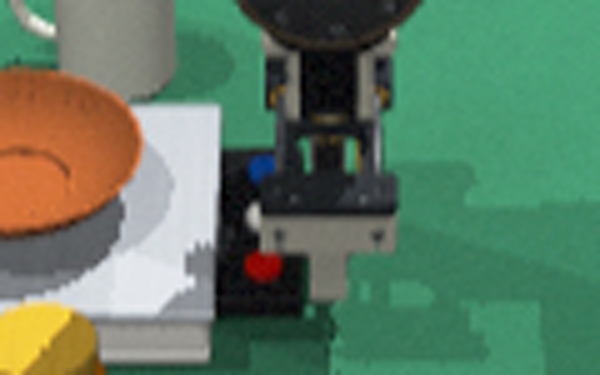

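The fingers straddle the tab in front of the slide, and all three key presses reached about 9 N at the bottom. Now I'll grip and pull.

Run:
```python
from h import *
arm.move_gripper(30,force=35); arm.hold(.2)
def st(l):
    s=arm.get_state(); v=s["tcp_pos"]-tip(-171,0,14); print(l,round(s["time"],1),"along",round(-(ca*v[0]+sa*v[1]),1),"dz",v[2].round(1),"w",round(s["width"],1),"ff",s["finger_force"],s["contact_force"].round(1))
st("grip")
arm.line_to(tip(-171-30,0,14),max_speed=40); st("30")
arm.line_to(tip(-171-62,0,14),max_speed=30); arm.hold(.5); st("62")
im=arm.grab_frame("top"); keys("top",im)
K=[[-131-d,y,38] for d in (58,62,66) for y in (46,-46)]; print(proj("top",pts(P,K)).round(1))
cv2.imwrite("pics/p_top.png",cv2.resize(im[190:310,270:390,::-1],None,fx=5,fy=5,interpolation=cv2.INTER_CUBIC))
im=arm.grab_frame("side")
cv2.imwrite("pics/p_side.png",cv2.resize(im[200:280,250:380,::-1],None,fx=6,fy=6,interpolation=cv2.INTER_CUBIC))
keys("side",im); print(proj("side",pts(P,K)).round(1))
```

```text
grip 21.0 along 0.0 dz 0.0 w 35.8 ff 35.00968515872955 [ 2.8 -6.3 -2. ]
30 21.9 along 28.8 dz 0.1 w 35.7 ff 35.00473290681839 [ 7.2 -8.4 -7.6]
62 23.6 along 59.9 dz 0.1 w 35.9 ff 35.000469982624054 [ 11.2 -11.  -11.3]Traceback (most recent call last):
  File "<stdin>", line 8, in <module>
  File "h.py", line 13, in keys
    k,_,st,ce=cv2.connectedComponentsWithStats((m&win).astype(np.uint8)); i=1+np.argmax(st[1:,4]); out.append(ce[i]); print(n,st[i],ce[i])
                                                                              ~~~~~~~~~^^^^^^^^^^
    return _wrapfunc(a, 'argmax', axis=axis, out=out, **kwds)
    return bound(*args, **kwds)
ValueError: attempt to get argmax of an empty sequence
```

Run:
```python
from h import *
for n,(x0,y0,w,h) in {"top":(270,190,120,120),"side":(270,205,100,80)}.items():
    im=arm.grab_frame(n)
    c=cv2.resize(im[y0:y0+h,x0:x0+w,::-1],None,fx=(5 if n=="top" else 7),fy=(5 if n=="top" else 7),interpolation=cv2.INTER_CUBIC); cv2.imwrite(f"pics/p_{n}.png",c)
r,g,b=[im[...,i].astype(int) for i in range(3)]
m=((r>130)&(g<60)&(b<60)); m[:230]=0;m[280:]=0;m[:,:310]=0;m[:,370:]=0
ys,xs=np.nonzero(m); print("red",len(xs),xs.mean(),ys.mean())
for d in (56,58,60,62,66): print(d,proj("side",pts(P,[[-131-d,46,38],[-45-d,60,34],[-45-d,-60,34]])).round(1).tolist())
```

```text
red 19 337.42105263157896 252.42105263157896
56 [[335.8, 252.2], [306.8, 256.2], [308.1, 231.5]]
58 [[336.5, 252.2], [307.5, 256.2], [308.7, 231.5]]
60 [[337.2, 252.2], [308.2, 256.2], [309.3, 231.5]]
62 [[337.8, 252.2], [308.8, 256.2], [310.0, 231.5]]
66 [[339.2, 252.2], [310.2, 256.2], [311.3, 231.5]]
```

View pics/p_side.png

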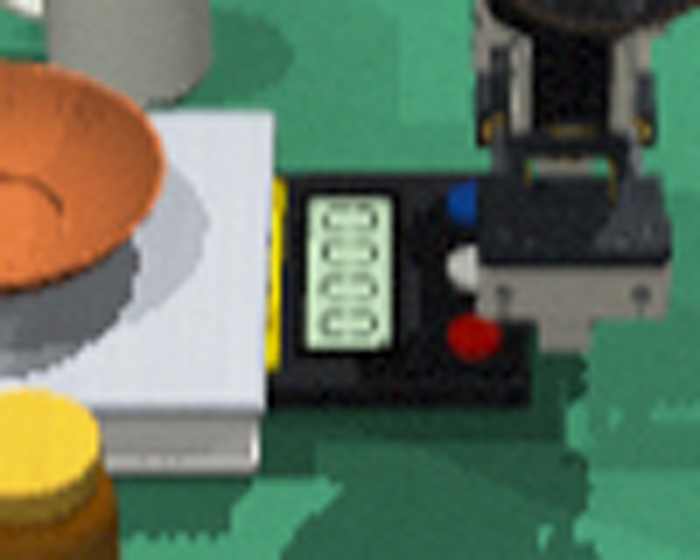

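View pics/p_top.png

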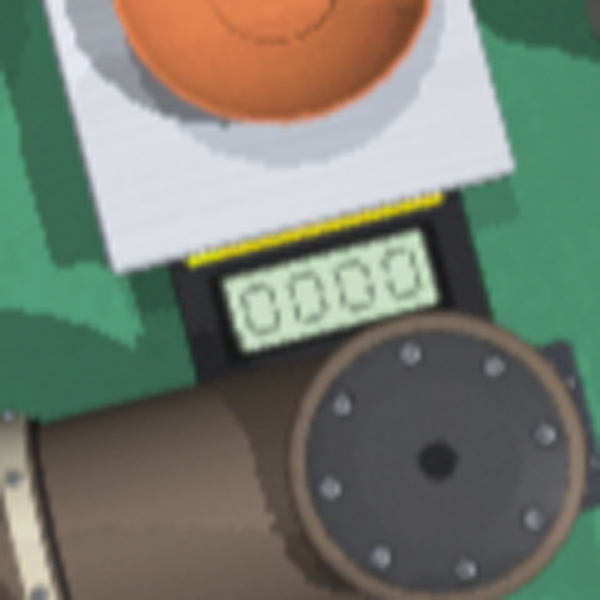

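The yellow line is out along the plate edge (side crop x≈275, top crop from (190,260) to (440,198)). The display is out about 60 mm, the grip has not slipped, and the dish hasn't moved. I'll pull 1.5 mm more so the whole line is clear, then hand in.

Run:
```python
from h import *
arm.line_to(tip(-171-63.7,0,14),max_speed=10); arm.hold(1)
s=arm.get_state(); v=s["tcp_pos"]-tip(-171,0,14); print(s["time"],-(ca*v[0]+sa*v[1]),s["width"],s["finger_force"])
print(arm.close_job())
```

```text
25.0833 61.55376311285396 35.69487831969514 35.00036895275116
the job is handed in; nothing more can be done
None
```

I pressed the red, white and blue keys in that order, each to the bottom. The gripper is still holding the tab with the display about 61.5 mm out, so the yellow line is just clear of the plate. The dish looked unmoved in the last pictures, and I handed the job in at about 25 s; no verdict was returned.

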